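Twist-lock a hook into the strut rail on the break-room table

TASK

A hook rail for the lunch carriers is being made up on the break table: fit the loose hook into the channel, midway between the two hooks already there and pointing the same way as they do. Feel for the slot with the sprung nut lying lengthwise, press it down gently without crushing its spring, turn it a quarter turn clockwise (seen from above) beneath the lips, and let the spring lift it until its grooves catch the lips, then let go. Leave the lunch things, the wrench and the offcut where they are.

Things in the scene. Friction and masses are not known exactly. Their poses are not given: they have to be found in the camera images.
- hook: The loose hook, 150 g, standing upright on its spring in front of the rail, on one side or the other. Origin: centre of the underside of its steel channel nut; z up the shank, x the way the hook's end points. Nut: 34 mm along x, 19 along y, 9 high. Two grooves along y cross its top, 2.5 mm deep, from 9.8 to 14.7 mm either side of the centre, to take the channel's lips.
- hook_grip (a point): A point on the loose hook's shank axis, 45 mm above its origin: the best place to hold it. The aluminium flat-bar shank is 10 mm thick (along the hook's y) and 16 mm wide (along x), z 8 to 64 mm; its end turns to +x at z 52 to 64 mm, reaching x = 41 mm. Site axes as the hook's.
- hook_tip (a point): The end of the loose hook, 40 mm along its x from the shank axis and 58 mm above its origin.
- hook_foot (a point): Centre of the flat lower end of the spring below the nut, when unloaded: 20 mm under the hook's origin. The spring and its end disc are 18 mm across. It gives only along z: it starts to give at about 2 N, then 0.7 N per mm, and is solid after 10 mm (about 9 N); it does not spoil below 30 N.
- rail: Two notched hardwood blocks, 100 x 36 x 40 mm, at y = -175 and +175 mm, holding a steel strut channel 420 mm long (along y), 41 wide (x), 31 high, mouth up. Origin on the table under the rail's middle. Two hooks like the loose one are fitted at y = -128 and +128 mm, ends pointing to -x, 41 mm out. Wanted place: midway, y = 0. A caught hook's origin is nominally 40 mm above the rail's.
- slot (a point): Nominal centre of the slot at the channel's top, 53.5 mm above the rail's origin, midway between the fitted hooks; axes as the rail's. Measured from the blocks, not the channel, which is wedged in them up to 8 mm to either side in x and up to 6 mm higher or lower, parallel to y: feel for it. It does not shift. Slot 22 mm wide; lips 2.5 mm thick, reaching 7 mm down from the top.
- floor (a point): Nominal inner floor of the channel, 28.5 mm below slot, with the same unknown offset as that; the channel is 36 mm wide inside. To turn under the lips the nut's underside must be pressed to less than 12.5 mm above the true floor; the spring goes solid at 10 mm above it. The nut turns clockwise only, from lengthwise to a stop near 97 degrees; caught, it is 15 mm above it.
- carrier: Cylindrical steel lunch carrier with bail handle, 120 mm diameter, 200 mm high; bystander. Origin under its centre.
- box_orange: Small round plastic box, orange, 92 mm diameter, 44 mm high; bystander. Origin under its centre.
- box_teal: Small round plastic box, teal, 92 mm diameter, 44 mm high; bystander. Origin under its centre.
- fork: Steel fork, 205 mm long, lying along its x, up to 8 mm high; bystander. Origin under its middle.
- cup: Short white ceramic cup with a chipped rim, 78 mm diameter, 64 mm high; bystander. Origin under its centre.
- wrench: Open-ended wrench, 170 mm long, lying along its x; bystander.
- offcut: Loose 70 mm offcut of the same channel, 41 x 31 mm, mouth up, lying along its y; bystander. Origin under its centre.

How it is judged:
On the way, in this order (a step that is already met when the one before it is completed fails the run):
1. the nut is through the slot lengthwise and pressed down inside the channel, midway along the rail (z of hook in the frame of rail below 0.0435 m and angle between the x axis of hook and the y axis of rail, either way round below 0.3 rad and y of hook in the frame of rail between -0.02 and 0.02 m and x of hook in the frame of rail between -0.012 and 0.012 m), for 0.1 s.
2. the nut is turned a quarter turn beneath the lips (z of hook in the frame of rail below 0.047 m and angle between the x axis of hook and the x axis of rail, either way round below 0.15 rad), for 0.1 s.
At the end, for the whole second after the job is handed in: The loose hook is caught in the channel: origin 32.5 to 47 mm above the rail's, square across it within 0.12 rad, end pointing to the rail's -x, within 15 mm of midway between the other hooks and 12 mm of the rail's centre line, upright within 0.1 rad, at rest, released (z of hook in the frame of rail between 0.0325 and 0.047 m and angle between the x axis of hook and the x axis of rail, either way round below 0.12 rad and x of hook_tip in the frame of rail below -0.02 m and y of hook in the frame of rail between -0.015 and 0.015 m and x of hook in the frame of rail between -0.012 and 0.012 m and angle between hook's own z axis and vertical below 0.1 rad and linear speed of hook below 0.01 m/s and not (contact force between the fingers and hook above 0.05 N)); the robot touches nothing.
It fails at once if the hook is pressed, wrenched or pulled against the rail with more than 35 N in all (spring or lips spoilt) (contact force between hook and rail above 35 N).
It fails at once if a bystander is shifted more than 20 mm (distance of any of carrier, box_orange, box_teal, fork, cup, wrench, offcut from where it was at the start of the episode above 0.02 m).
It also fails if it takes over 58 s, if anything falls off the work surface, if the arm or the gripper's body presses on something with over 40 N, if the wrist force passes 120 N, or if a joint passes its speed limit or range.

ROBOT

A 6-joint arm with a two-finger parallel gripper is mounted at the origin on the work surface. World frame = base frame: x ahead of the robot, y to its left, z up, the work surface at z = 0. Lengths are in m, angles in rad, forces in N, time in s.
With the tool pointing down it reaches from about 0.225 to 0.875 m from the base axis. Payload 3.4 kg.
Tool frame: the origin (TCP) lies midway between the tips of the shut fingers; the grasp point (between the pads) lies 19 mm behind it (manip.grasp_offset is the distance from the TCP to the grasp point, in m); x points along the fingers, y is the direction in which the jaws open and shut, and the axes are right-handed (so a half turn about x gives the same grasp; the last joint's range is limited). The gripper opens to 85 mm and grips with 20 to 120 N. Pads are 22 mm wide; open, the fingers measure 114 mm over their backs; the gripper's body (76 mm by 85 mm) begins 54 mm behind the grasp point. The pads swing forward as they close: fully open they stand 13 mm farther back than shut.
Start: joints at [1.038, 0.276, 1.505, -0, 1.361, -0.121], TCP at [0.23, 0.527, 0.231] pointing down, gripper open.
Joint ranges: [-2.89, 2.89], [-0.75, 2.08], [0.22, 2.7], [-1.18, 4.32], [0.11, 2.71], [-2.7, 2.7]. Speed limits (rad/s): [2.57, 2.57, 3.14, 3.14, 3.14, 3.14].

INTERFACE

Orientations are given as a unit quaternion [w, x, y, z].
In Python, from rig import manip gives the robot as it stands.
- The arm moves only by the shell command python3 -m creep 'ROWS' [OPENING] [FORCE]. ROWS is a JSON object of lists of equal length, an entry for each row: "delta_pos": the shift along the tool's x, y, z in cm, a list of three; "dr": the turn, a rotation vector about the tool's x, y, z in rad, a list of three. In form: {"delta_pos": [[dx, dy, dz], ...], "dr": [[rx, ry, rz], ...]}. A call has 1 to 10 rows; each row is the pose to reach, as a shift and turn from the pose commanded when the call began, along the tool's axes at that moment; what a row does not reach only later rows make up. A row lasts 1/10 s, in which the tool goes at most 50 mm and 8.59 degrees, less where a joint would pass 70% of its speed; a pose out of reach is approached as far as the arm can. A call with a gripper value outside its range is refused whole. OPENING is the opening, from -1 (shut) to 1 (fully open), set as the call begins (- or left out, the last holds). The fingers move at their own pace and stop on an object; FORCE is the grip in N (left out, the last holds). Time passes only in rows, so rows that repeat a pose let the fingers close. It gives the time, the measured TCP pose, the force and the opening at its end, in the units of the state.
- manip.get_state(): the state, without advancing time (a new reading comes with each control period).
- manip.get_image(name): name is "side" or "top"; returns a dict with "pixels" (400x640x3 uint8, blue, green, red), "depth" (400x640 float32, m along the optical axis (not along the pixel's ray), 0 where there is no reading), "intrinsics" (3x3 intrinsics, pixels), "rvec" (rotation vector, rad) and "tvec" (3), from world to camera coordinates, as OpenCV has them. Camera axes: x right, y down, z forward; pixel columns grow to the right and rows downward; lengths in m; the calibration is good to about 2 mm. A picture is of the moment at which its call begins.
- manip.sign_off(): hands the job in, once; it reports no verdict.
The state is a dict: "clock": time; "qpos": joint angles; "qd": joint speeds; "effort": joint torques, N m; "position": TCP position; "ee_rot": TCP orientation; "contact_force": force on the tool from outside, world axes, zero at the start; "moment": the same for the moment, N m; "width": finger opening in m.
Only numpy, scipy, OpenCV 4.12 (cv2) and the standard library are available. Lean on these libraries where they do the work, as an engineer would, in place of code of your own. Each camera call takes 0.05 s, during which the arm holds its last target. There are 200 camera calls.

## Working session

There is one attempt and no reset: what is moved stays moved. The work goes in short steps, Python scripts to look and compute and a shell command to move; the robot and the scene stay as the last step left them, time stands still between calls to the robot, and variables do not carry over. Pictures are saved under pics/ and viewed, about 8 in all and at most 12, crops included, and the job is handed in when it is done.

```bash
mkdir -p pics; ls; cat > h.py <<'E'
import numpy as np, cv2
from rig import manip
def grab(n,f=None):
    im=manip.get_image(n)
    if f: cv2.imwrite('pics/'+f,im['pixels'])
    return im
def pts(im):
    K=np.array(im['intrinsics']);R=cv2.Rodrigues(np.array(im['rvec'],float))[0];t=np.array(im['tvec'],float).ravel()
    d=im['depth'];v,u=np.mgrid[:d.shape[0],:d.shape[1]]
    c=np.dstack([(u-K[0,2])/K[0,0]*d,(v-K[1,2])/K[1,1]*d,d])
    P=(c-t)@R; P[d==0]=np.nan
    return P
def plane(im,u,v,z):
    K=np.array(im['intrinsics']);R=cv2.Rodrigues(np.array(im['rvec'],float))[0];t=np.array(im['tvec'],float).ravel()
    r=R.T@np.linalg.solve(K,[u,v,1]);o=-R.T@t
    return o+r*(z-o[2])/r[2]
E
python3 - <<'E'
from h import *
for n in('top','side'):
    im=grab(n,n+'1.png');R=cv2.Rodrigues(np.array(im['rvec'],float))[0]
    print(n,-R.T@np.array(im['tvec']).ravel(),R.round(2).tolist(),np.array(im['intrinsics'])[0,0])
    np.save(n+'.npy',pts(im))
print(manip.get_state())
E
```

```text
pics
top [0.4116292  0.07990311 1.56021979] [[-0.0, -1.0, -0.01], [-1.0, 0.0, -0.09], [0.09, 0.01, -1.0]] 506.78384132238654
side [-0.01275458 -0.54386973  0.783587  ] [[0.72, -0.7, -0.02], [-0.45, -0.44, -0.77], [0.53, 0.56, -0.63]] 473.85861468153365
{'clock': 0.1, 'qpos': array([ 1.03800198e+00,  2.76529401e-01,  1.50600808e+00, -2.11369297e-05,
        1.36071333e+00, -1.21032529e-01]), 'qd': array([-0.00056918, -0.00111472, -0.0016641 , -0.00031407, -0.00117555,
       -0.0009182 ]), 'effort': array([ 1.66685462e-03, -4.17700052e+01, -2.46403974e+01, -1.32833343e-04,
        5.73242680e-03, -2.49722768e-05]), 'position': array([0.22991406, 0.52651327, 0.23052695]), 'ee_rot': array([ 0.69199234,  0.14399439,  0.69235501, -0.14510948]), 'contact_force': array([ 0.11635008, -0.04938604, -0.47154767]), 'moment': array([ 0.01147927, -0.03036992, -0.02920754]), 'width': 0.08565358809077545}
```

View pics/top1.png

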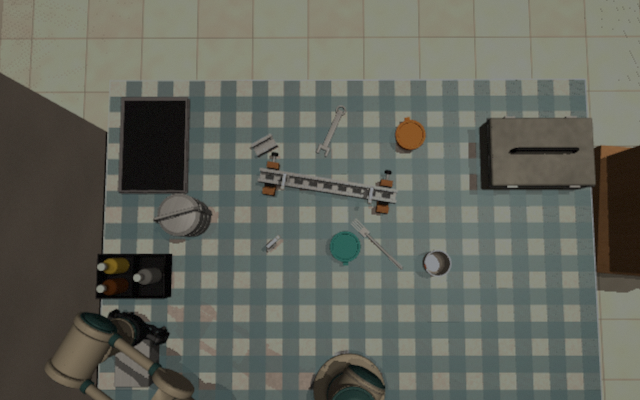

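View pics/side1.png

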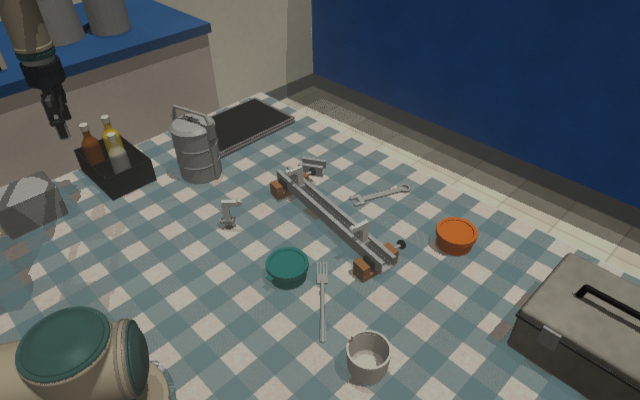

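Top view: loose hook near (272,243), rail from (260,175) to (395,195), offcut (264,146), wrench (331,131), teal box (345,247), fork (377,243). Side view: hook at (230,213), fitted hooks near (295,172) and (358,232). I'll zoom in for the directions.

```bash
python3 - <<'E'
from h import *
a=cv2.imread('pics/top1.png')[135:260,245:405]; b=cv2.imread('pics/side1.png')[145:285,210:410]
a=cv2.resize(a,(800,625),interpolation=cv2.INTER_CUBIC)[:300+325]; b=cv2.resize(b,(800,560),interpolation=cv2.INTER_CUBIC)
cv2.imwrite('pics/ca.png',np.clip(a[:600]*1.5,0,255)); cv2.imwrite('pics/cb.png',np.clip(b*1.5,0,255))
P=np.load('top.npy');S=np.load('side.npy')
# top: rail points
z=P[...,2];m=np.zeros(z.shape,bool);m[150:222,250:402]=1
s=m&(z>0.02)&(z<0.12)
def show(n,q): print(n,len(q),q.mean(0).round(4) if len(q) else'')
for lo,hi in((.03,.045),(.045,.065),(.075,.12)):
    q=P[m&(z>lo)&(z<hi)];show((lo,hi),q)
q=P[m&(z>.045)&(z<.065)][:,:2]; print(cv2.minAreaRect(q.astype(np.float32)))
m2=np.zeros(z.shape,bool);m2[228:255,258:288]=1
for lo,hi in((.02,.06),(.06,.11)):
    q=P[m2&(z>lo)&(z<hi)];show(('hook',lo,hi),q)
    if len(q):print(cv2.minAreaRect(q[:,:2].astype(np.float32)))
E
```

```text
(0.03, 0.045) 582 [0.6085 0.067  0.0381]
(0.045, 0.065) 952 [0.6059 0.063  0.0521]
(0.075, 0.12) 128 [0.5889 0.0672 0.1019]
((0.6144229173660278, 0.06322641670703888), (0.4199807643890381, 0.12453427165746689), 80.66718292236328)
('hook', 0.02, 0.06) 34 [0.4206 0.2337 0.0301]
((0.42084401845932007, 0.23322460055351257), (0.01482054777443409, 0.03221479430794716), 25.913616180419922)
('hook', 0.06, 0.11) 64 [0.4373 0.2227 0.0828]
((0.43696439266204834, 0.2229984700679779), (0.009496856480836868, 0.04848366230726242), 43.92912292480469)[ WARN:0@0.541] global loadsave.cpp:1063 imwrite_ Unsupported depth image for selected encoder is fallbacked to CV_8U.
```

View pics/ca.png

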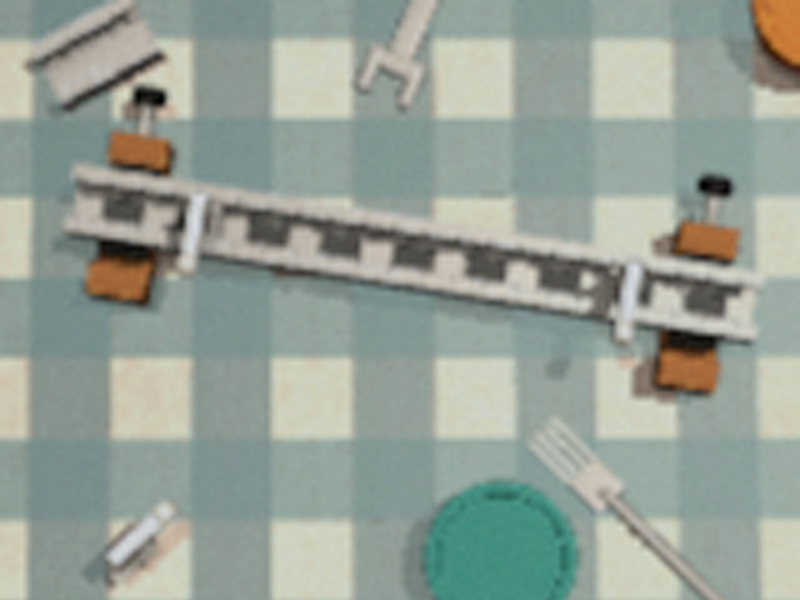

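View pics/cb.png

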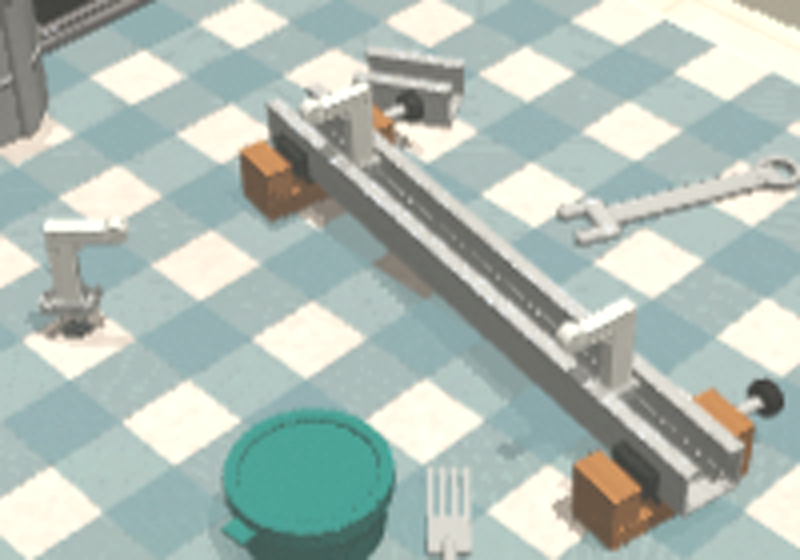

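```bash
cat > meas.py <<'E'
from h import *
P=np.load('top.npy');S=np.load('side.npy')
z=P[...,2];m=np.zeros(z.shape,bool);m[150:222,250:402]=1
q=P[m&(z>.075)&(z<.12)];l=q[:,1]>.067
for a in(q[l],q[~l]):
    print('fitted',len(a),a.mean(0).round(4),np.median(a[:,2]).round(4),cv2.minAreaRect(a[:,:2].astype(np.float32)))
A,B=[np.array(cv2.minAreaRect(a[:,:2].astype(np.float32))[0]) for a in(q[l],q[~l])]
d=A-B;print('sep',np.linalg.norm(d));y=d/np.linalg.norm(d);x=np.array([y[1],-y[0]]);c=(A+B)/2+.0165*x
print('yaw',np.arctan2(x[1],x[0]),'centre',c)
for n,Q in(('top',P),('side',S)):
    s=(Q[...,:2]-c)@x;t=(Q[...,:2]-c)@y;zz=Q[...,2]
    k=(np.abs(t)<.095)&(np.abs(s)<.04)&(zz>.04)&(zz<.07)
    print(n,k.sum(),'z pct',np.percentile(zz[k],[10,25,50,75,90]).round(4))
    h=k&(zz>.047)
    for t0 in np.arange(-.09,.09,.03):
        b=h&(t>t0)&(t<t0+.03); print(t0.round(2),np.percentile(s[b],[0,2,50,98,100]).round(4))
im=cv2.imread('pics/top1.png');hsv=cv2.cvtColor(im,cv2.COLOR_BGR2HSV)
o=cv2.inRange(hsv,(5,100,60),(18,255,255))>0
for sgn in(1,-1):
    s=(P[...,:2]-c)@x;t=(P[...,:2]-c)@y
    b=o&(np.abs(t-.175*sgn)<.04)&(np.abs(s)<.07)&(z>.03);print('block',b.sum(),s[b].min(),s[b].max(),t[b].min(),t[b].max(),np.median(z[b]))
m2=np.zeros(z.shape,bool);m2[228:255,258:288]=1
h=P[m2&(z>.075)&(z<.11)];print('hook',h.mean(0),cv2.minAreaRect(h[:,:2].astype(np.float32)),np.median(h[:,2]))
k=(np.abs(S[...,0]-.435)<.05)&(np.abs(S[...,1]-.225)<.05)&(S[...,2]>.076)&(S[...,2]<.1)
h=S[k];print('side hook',len(h),h.mean(0),cv2.minAreaRect(h[:,:2].astype(np.float32)))
k=(np.abs(S[...,0]-.435)<.05)&(np.abs(S[...,1]-.225)<.05)&(S[...,2]>.035)&(S[...,2]<.068);print('side shank',S[k].mean(0))
from scipy.spatial.transform import Rotation as Rn
w=manip.get_state()['ee_rot'];print(Rn.from_quat(np.r_[w[1:],w[0]]).as_matrix().round(3))
E
python3 meas.py
```

```text
fitted 64 [0.6094 0.1928 0.1019] 0.1023 ((0.6091045141220093, 0.19310733675956726), (0.009610122069716454, 0.04785638675093651), 80.76654815673828)
fitted 64 [ 0.5684 -0.0585  0.102 ] 0.1021 ((0.5679569244384766, -0.05867055431008339), (0.009315336123108864, 0.04866252839565277), 81.3402099609375)
sep 0.2551180718182176
yaw -0.16199602264511512 centre [0.60481469 0.06455713]
top 449 z pct [0.0477 0.0499 0.0519 0.0545 0.0565]
-0.09 [-0.0198 -0.0193  0.0117  0.0213  0.0218]
-0.06 [-0.02   -0.0196  0.0011  0.0209  0.0212]
-0.03 [-0.0199 -0.0197  0.0116  0.0211  0.0216]
0.0 [-0.0201 -0.02   -0.0107  0.0208  0.0218]
0.03 [-0.02   -0.0197  0.0117  0.0213  0.0215]
0.06 [-0.0204 -0.0195  0.0007  0.021   0.0214]
side 664 z pct [0.0448 0.0486 0.0514 0.0527 0.0538]
-0.09 [-0.0185 -0.0174 -0.0087  0.0251  0.0261]
-0.06 [-0.0179 -0.017  -0.0071  0.0242  0.0249]
-0.03 [-0.0176 -0.0171 -0.007   0.0247  0.0255]
0.0 [-0.0183 -0.0173  0.0132  0.023   0.0255]
0.03 [-0.0182 -0.0168 -0.0072  0.0245  0.0257]
0.06 [-0.0175 -0.0174 -0.0059  0.0244  0.0249]
block 138 -0.05240424469051598 0.04694626502123071 0.15640456942942493 0.19120020390886544 0.039120342992459936
block 142 -0.052046659715812446 0.04771457717295758 -0.19232977195843085 -0.15699888368416468 0.03991350843716833
hook [0.43727999 0.22307547 0.08352807] ((0.4370533525943756, 0.22312095761299133), (0.00904992688447237, 0.048501770943403244), 44.673057556152344) 0.08306907772315268
side hook 112 [0.43934577 0.2187532  0.08221384] ((0.4402151107788086, 0.22064173221588135), (0.014836129732429981, 0.04907612502574921), 41.50775146484375)
side shank [0.42623416 0.22996345 0.05170216]
[[-0.001  0.4    0.916]
 [-0.001  0.916 -0.4  ]
 [-1.    -0.002 -0.   ]]
```

```bash
python3 -m creep '{"delta_pos":[[0,-3.6,2.3],[0,-7.2,4.6],[0,-10.8,6.9],[0,-12.4,11.4],[0,-14,16],[0,-15.6,20.5],[0,-17.3,25.1],[2,-18.9,29.7],[6,-18.9,29.7],[8,-18.9,29.7]],"dr":[[0,0,0],[0,0,0],[0.1,0,0],[0.2,0,0],[0.3,0,0],[0.39,0,0],[0.39,0,0],[0.39,0,0],[0.39,0,0],[0.39,0,0]]}' 0
python3 -m creep '{"delta_pos":[[0,0,0],[0,0,0],[0,0,0]],"dr":[[0,0,0],[0,0,0],[0,0,0]]}'
python3 - <<'E'
from h import *
from scipy.spatial.transform import Rotation as Rn
s=manip.get_state();w=s['ee_rot'];M=Rn.from_quat(np.r_[w[1:],w[0]]).as_matrix()
print(s['qpos'].round(3),s['position'],M.round(3).tolist())
print('d to hook, tool axes', M.T@(np.array([.4265,.2345,.046])-s['position']))
im=grab('side','s2.png');c=im['pixels'][90:270,140:380];cv2.imwrite('pics/s2c.png',cv2.resize(c,(800,600),interpolation=cv2.INTER_CUBIC))
E
```

```text
clock: 1.1
position: [0.4262, 0.2327, 0.1485]
ee_rot: [0.649, 0.276, 0.652, -0.278]
contact_force: [-0.7, 0.6, -0.1]
width: 0.0426
clock: 1.4
position: [0.4276, 0.2356, 0.1527]
ee_rot: [0.652, 0.276, 0.65, -0.275]
contact_force: [-0.5, 0.4, 0.8]
width: 0.0426
[ 0.361  0.205  1.812  0.     1.122 -0.409] [0.42755761 0.23560301 0.15269939] [[0.003, 0.718, 0.696], [0.001, 0.696, -0.718], [-1.0, 0.003, 0.001]]
d to hook, tool axes [ 1.06694896e-01 -1.81409767e-03 -6.13200411e-05]
```

View pics/s2c.png

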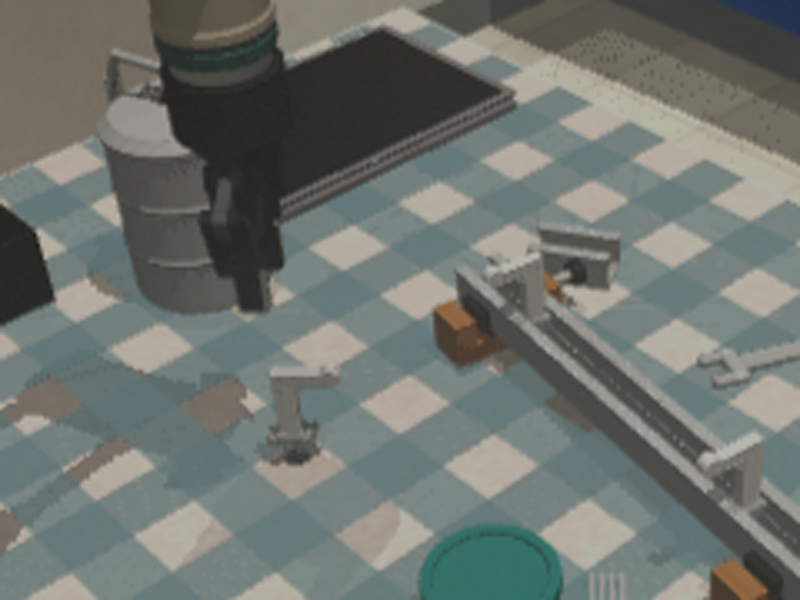

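The picture shows the gripper straight above the loose hook (crop ~(290,370)), jaws across its flat; I'm lowering to grip height now.

```bash
python3 -m creep '{"delta_pos":[[3,-0.2,0],[6,-0.2,0],[9,-0.2,0],[10.2,-0.2,0],[10.6,-0.2,0],[10.6,-0.2,0],[10.6,-0.2,0]],"dr":[[0,0,0],[0,0,0],[0,0,0],[0,0,0],[0,0,0],[0,0,0],[0,0,0]]}'
python3 -m creep '{"delta_pos":[[0,0,0],[0,0,0],[0,0,0],[0,0,0],[0,0,0],[0,0,0],[0,0,0],[0,0,0]],"dr":[[0,0,0],[0,0,0],[0,0,0],[0,0,0],[0,0,0],[0,0,0],[0,0,0],[0,0,0]]}' -1 40
python3 - <<'E'
from h import *
im=grab('side','s3.png');c=im['pixels'][150:255,180:320];cv2.imwrite('pics/s3c.png',cv2.resize(c,(800,600),interpolation=cv2.INTER_CUBIC))
E
```

```text
clock: 2.15
position: [0.4264, 0.2341, 0.0466]
ee_rot: [0.652, 0.277, 0.65, -0.275]
contact_force: [0.1, 0.3, -0.1]
width: 0.0424
clock: 2.95
position: [0.4255, 0.2336, 0.0454]
ee_rot: [0.651, 0.276, 0.651, -0.276]
contact_force: [0.9, -0.1, 0.7]
width: 0.0099
```

View pics/s3c.png

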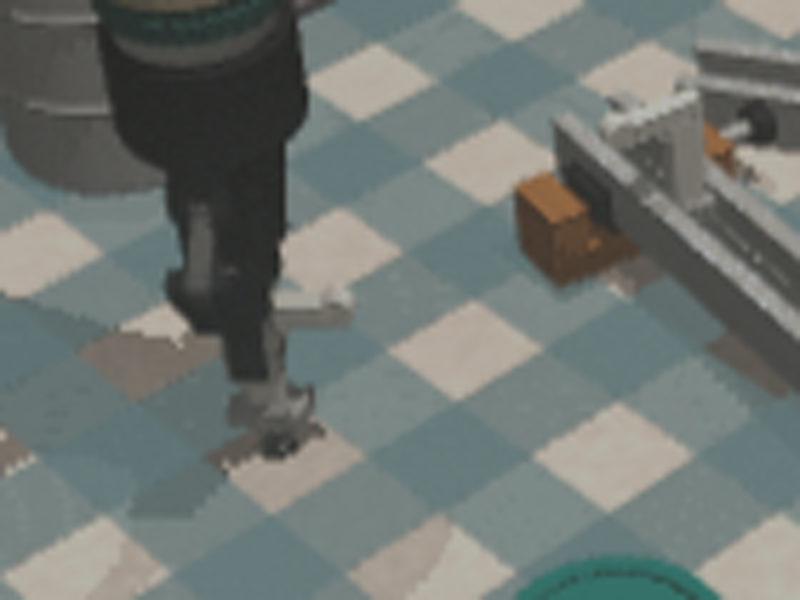

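Width 9.9 mm, i.e. the shank's thickness; the picture shows fingers on the shank with the tip at crop (350,300). Lift, carry over the rail and turn lengthwise.

```bash
python3 -m creep '{"delta_pos":[[-3,0,0],[-6,0,0],[-9,0.1,2.5],[-9.5,0.3,6.5],[-9.5,0.5,10.5],[-9.5,0.7,14.5],[-9.5,0.9,18.5],[-9.5,1.1,22],[-9.5,1.15,24],[-9.5,1.15,24.7]],"dr":[[0,0,0],[0,0,0],[0.13,0,0],[0.26,0,0],[0.39,0,0],[0.52,0,0],[0.65,0,0],[0.78,0,0],[0.9,0,0],[0.932,0,0]]}'
python3 -m creep '{"delta_pos":[[0,0,0],[0,0,0],[0,0,0],[0,0,0]],"dr":[[0,0,0],[0,0,0],[0,0,0],[0,0,0]]}'
cat > look.py <<'E'
from h import *
import sys
from scipy.spatial.transform import Rotation as Rn
s=manip.get_state();w=s['ee_rot'];M=Rn.from_quat(np.r_[w[1:],w[0]]).as_matrix();p=s['position']
print(s['qpos'].round(3),p,'yaw hook',np.degrees(np.arctan2(M[1,1],M[0,1]))-90,'F',s['contact_force'],'M',s['moment'])
im=grab('side',sys.argv[1]+'.png');S=pts(im);g=im['pixels'].max(2)
np.save('S.npy',S)
rel=(S-p)@M  # tool axes
K=np.array(im['intrinsics']);R=cv2.Rodrigues(np.array(im['rvec'],float))[0]
u,v,d=K@(R@p+np.array(im['tvec']).ravel());u,v=int(u/d),int(v/d);print('tcp px',u,v)
c=im['pixels'][v-60:v+60,u-80:u+80];cv2.imwrite('pics/'+sys.argv[1]+'c.png',np.clip(cv2.resize(c,(800,600),interpolation=cv2.INTER_CUBIC)*1.3,0,255).astype(np.uint8))
for n,a,b in(('nut',.0155,.0255),('gap',.005,.0145),('arm',-.038,-.027)):
    k=(rel[...,0]>a)&(rel[...,0]<b)&(np.abs(rel[...,1])<.02)&(np.abs(rel[...,2])<.06)&(g>70)
    q=rel[k]
    if len(q):print(n,len(q),'y',np.percentile(q[:,1],[2,50,98]).round(4),'z',np.percentile(q[:,2],[2,50,98]).round(4))
E
python3 look.py s4
```

```text
clock: 4.0
position: [0.606, 0.0622, 0.1391]
ee_rot: [-0.456, -0.539, -0.457, 0.54]
contact_force: [-0.0, 1.1, -1.1]
width: 0.0098
clock: 4.4
position: [0.6044, 0.065, 0.1405]
ee_rot: [-0.458, -0.539, -0.458, 0.539]
contact_force: [-0.7, -0.5, -0.4]
width: 0.0093
[-0.008  0.386  1.573  0.     1.183  0.154] [0.60439964 0.06497206 0.14048334] yaw hook -99.23261446735785 F [-0.73186921 -0.52992353 -0.35097752] M [-0.01889517 -0.00315786  0.00865685]
tcp px 327 179
nut 84 y [-0.011  -0.0056  0.0093] z [-0.0138  0.0099  0.0205]
gap 22 y [-0.0063 -0.0042  0.0043] z [-0.0002  0.0078  0.0115]
arm 84 y [-0.0109 -0.0041  0.0094] z [0.0051 0.024  0.0455]
```

View pics/s4c.png

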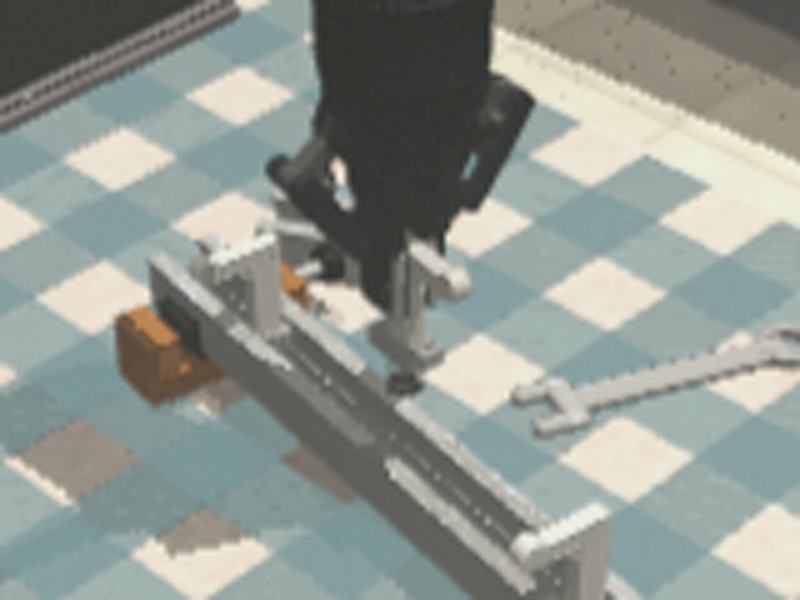

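The picture shows the hook upright in the fingers, tip (crop 460,285) pointing along the rail, nut (crop 410,345) above the channel mouth. Hook sits a few mm along tool z from the pads; I'll compare with the fingers in the same view to cancel camera bias.

```bash
cat > rel.py <<'E'
from h import *
from scipy.spatial.transform import Rotation as Rn
s=manip.get_state();w=s['ee_rot'];M=Rn.from_quat(np.r_[w[1:],w[0]]).as_matrix();p=s['position']
for n in('side','top'):
    im=grab(n);g=im['pixels'].max(2);rel=(pts(im)-p)@M
    for nm,k in(('finger',(rel[...,0]>-.022)&(rel[...,0]<-.002)&(g<60)),('fingup',(rel[...,0]>-.05)&(rel[...,0]<-.03)&(g<60)),('shank',(rel[...,0]>-.022)&(rel[...,0]<.012)&(g>75)),('nut',(rel[...,0]>.0165)&(rel[...,0]<.0245)&(g>75)),('arm',(rel[...,0]>-.041)&(rel[...,0]<-.029)&(g>75))):
        k=k&(np.abs(rel[...,1])<.035)&(np.abs(rel[...,2])<.06);q=rel[k]
        if len(q)>3:print(n,nm,len(q),'y',np.percentile(q[:,1],[3,15,50,85,97]).round(4),'z',np.percentile(q[:,2],[3,15,50,85,97]).round(4),'x',np.percentile(q[:,0],[3,50,97]).round(4))
E
python3 rel.py
```

```text
side finger 25 y [-0.0203 -0.0187 -0.0168 -0.013  -0.0099] z [-0.0061 -0.0012  0.0059  0.0084  0.0089] x [-0.021  -0.0159 -0.0093]
side fingup 91 y [-0.0303 -0.019   0.0054  0.0121  0.0202] z [-0.0054 -0.0007  0.0093  0.0123  0.0142] x [-0.0499 -0.0445 -0.0316]
side shank 69 y [-0.0184 -0.0119 -0.0037  0.0028  0.0072] z [-0.0044  0.0056  0.0102  0.0118  0.013 ] x [-0.0211 -0.0048  0.0112]
side nut 62 y [-0.0106 -0.0086 -0.0037  0.0054  0.0081] z [-0.0142 -0.0096  0.0109  0.018   0.0197] x [0.0168 0.0195 0.024 ]
side arm 93 y [-0.0081 -0.0058 -0.0029  0.0022  0.0079] z [0.0074 0.0114 0.0257 0.042  0.0447] x [-0.0398 -0.0366 -0.0299]
top arm 6 y [-0.0063 -0.0056 -0.0042 -0.0021 -0.0004] z [0.0361 0.0363 0.0401 0.0415 0.0418] x [-0.0407 -0.039  -0.0359]
```

Estimates now agree on the channel centre about 4 mm to +x of the fitted-hook line in the tool's frame. Shift and descend to just above the slot.

```bash
python3 -m creep '{"delta_pos":[[1,0.45,-0.3],[2,0.45,-0.3],[3,0.45,-0.3],[3.6,0.45,-0.3],[3.8,0.45,-0.3],[3.8,0.45,-0.3],[3.8,0.45,-0.3],[3.8,0.45,-0.3]],"dr":[[0,0,0],[0,0,0],[0,0,0],[0,0,0],[0,0,0],[0,0,0],[0,0,0],[0,0,0]]}'
python3 -m creep '{"delta_pos":[[0.15,0,0],[0.3,0,0],[0.45,0,0],[0.6,0,0],[0.75,0,0],[0.9,0,0],[0.9,0,0],[0.9,0,0]],"dr":[[0,0,0],[0,0,0],[0,0,0],[0,0,0],[0,0,0],[0,0,0],[0,0,0],[0,0,0]]}'
python3 look.py s5
```

```text
clock: 5.35
position: [0.6106, 0.0662, 0.1028]
ee_rot: [0.458, 0.539, 0.457, -0.539]
contact_force: [0.1, 0.1, -0.8]
width: 0.0096
clock: 6.15
position: [0.6102, 0.0662, 0.0933]
ee_rot: [0.458, 0.539, 0.458, -0.539]
contact_force: [-0.5, -0.2, -2.3]
width: 0.0095
[-0.005  0.435  1.621  0.     1.085  0.158] [0.61021665 0.06624782 0.09325783] yaw hook -99.33697062148197 F [-0.45490621 -0.17137908 -2.250625  ] M [0.02844064 0.00705806 0.04054978]
tcp px 328 194
nut 74 y [-0.0108 -0.0049  0.0082] z [-0.0138  0.0111  0.021 ]
gap 22 y [-0.0075 -0.0046  0.0028] z [-0.0004  0.008   0.0117]
arm 73 y [-0.0115 -0.0044  0.0094] z [0.0082 0.0243 0.0447]
```

View pics/s5c.png

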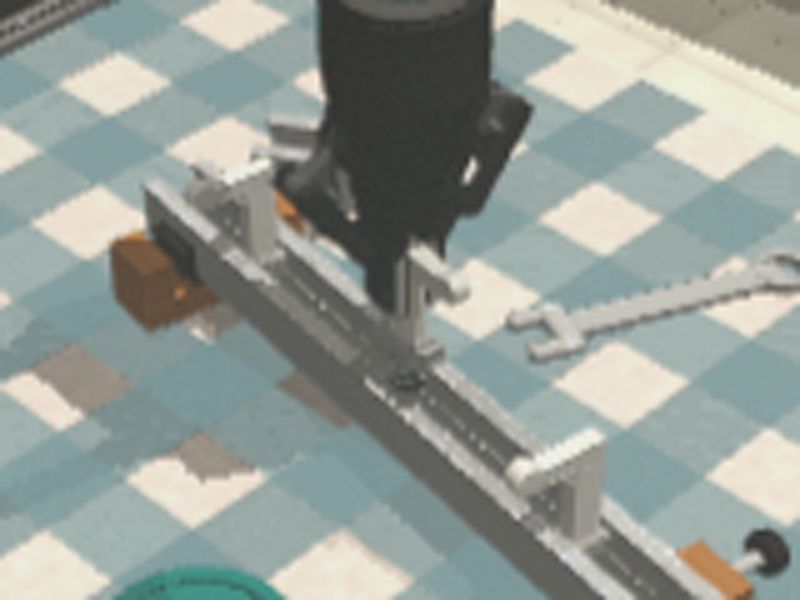

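Picture: the spring foot (crop 405,383) lies between the near and far lips, no lifting force yet. Continue down gently.

```bash
python3 -m creep '{"delta_pos":[[0.1,0,0],[0.2,0,0],[0.3,0,0],[0.4,0,0],[0.4,0,0],[0.4,0,0]],"dr":[[0,0,0],[0,0,0],[0,0,0],[0,0,0],[0,0,0],[0,0,0]]}'
python3 -m creep '{"delta_pos":[[0.1,0,0],[0.2,0,0],[0.3,0,0],[0.4,0,0],[0.4,0,0],[0.4,0,0]],"dr":[[0,0,0],[0,0,0],[0,0,0],[0,0,0],[0,0,0],[0,0,0]]}'
python3 -c "
from h import *
for i in range(4): grab('top'); s=manip.get_state(); print(s['position'].round(4),s['contact_force'].round(2),s['moment'].round(3))"
```

```text
clock: 6.8
position: [0.6102, 0.0662, 0.0893]
ee_rot: [0.458, 0.539, 0.458, -0.539]
contact_force: [0.4, 0.1, -2.0]
width: 0.0096
clock: 7.4
position: [0.6102, 0.0662, 0.0853]
ee_rot: [0.458, 0.539, 0.458, -0.539]
contact_force: [0.5, 0.2, -1.0]
width: 0.0092
[0.6102 0.0662 0.0853] [-0.24  0.35 -1.74] [ 0.015 -0.008 -0.046]
[0.6103 0.0662 0.0854] [-0.06  0.25 -1.34] [0.026 0.032 0.012]
[0.6103 0.0662 0.0854] [ 0.47  1.04 -1.55] [-0.011 -0.015 -0.011]
[0.6103 0.0662 0.0854] [-0.42  0.62 -0.9 ] [-0.007  0.032  0.   ]
```

```bash
for i in 1 2 3; do python3 -m creep '{"delta_pos":[[0,0.05,0],[0,0.05,0],[0,0.05,0]],"dr":[[0,0,0],[0,0,0],[0,0,0]]}' | grep -E 'posi|force'; done; python3 -m creep '{"delta_pos":[[0,0,0],[0,0,0]],"dr":[[0,0,0],[0,0,0]]}' | grep -E 'posi|force'
```

```text
position: [0.6108, 0.0661, 0.0853]
contact_force: [0.2, -0.6, -1.4]
position: [0.6112, 0.0661, 0.0853]
contact_force: [-0.4, 0.5, -1.2]
position: [0.6117, 0.066, 0.0853]
contact_force: [0.2, -0.0, -1.1]
position: [0.6117, 0.066, 0.0853]
contact_force: [-0.2, -0.7, -2.0]
```

```bash
for i in 1 2 3; do python3 -m creep '{"delta_pos":[[0,0.05,0],[0,0.05,0],[0,0.05,0]],"dr":[[0,0,0],[0,0,0],[0,0,0]]}' | grep -E 'posi|force'; done
```

```text
position: [0.6122, 0.0659, 0.0853]
contact_force: [-0.8, 0.8, -0.5]
position: [0.6125, 0.0659, 0.0853]
contact_force: [-1.0, 0.2, -1.4]
position: [0.6126, 0.0658, 0.0852]
contact_force: [-2.0, 0.8, -1.2]
```

```bash
python3 -m creep '{"delta_pos":[[0,-0.1,0],[0,-0.2,0],[0,-0.3,0],[0,-0.3,0]],"dr":[[0,0,0],[0,0,0],[0,0,0],[0,0,0]]}' | grep -E 'posi|force'; for i in 1 2 3 4 5; do python3 -m creep '{"delta_pos":[[0,-0.05,0],[0,-0.05,0],[0,-0.05,0]],"dr":[[0,0,0],[0,0,0],[0,0,0]]}' | grep -E 'posi|force'; done
```

```text
position: [0.6104, 0.0662, 0.0854]
contact_force: [-0.2, 0.1, -1.7]
position: [0.6098, 0.0663, 0.0853]
contact_force: [-0.3, 0.2, -0.6]
position: [0.6092, 0.0664, 0.0853]
contact_force: [0.1, -0.1, -0.9]
position: [0.6087, 0.0665, 0.0853]
contact_force: [-0.3, -0.1, -2.0]
position: [0.6082, 0.0666, 0.0853]
contact_force: [0.1, 0.4, -0.7]
position: [0.6078, 0.0666, 0.0853]
contact_force: [0.1, 0.3, -1.3]
```

```bash
for i in 1 2 3; do python3 -m creep '{"delta_pos":[[0,-0.05,0],[0,-0.05,0],[0,-0.05,0]],"dr":[[0,0,0],[0,0,0],[0,0,0]]}' | grep -E 'posi|force'; done
```

```text
position: [0.6075, 0.0667, 0.0854]
contact_force: [-0.1, -0.7, -2.0]
position: [0.6073, 0.0667, 0.0854]
contact_force: [1.1, -0.8, -2.4]
position: [0.6071, 0.0668, 0.0855]
contact_force: [3.4, -0.1, -3.3]
```

Slot walls felt at x ≈ 0.6077 and 0.6123; centre 0.610. Return to centre and go down.

```bash
python3 -m creep '{"delta_pos":[[0,0.15,0],[0,0.3,0],[0,0.37,0],[0.2,0.37,0],[0.4,0.37,0],[0.6,0.37,0],[0.6,0.37,0]],"dr":[[0,0,0],[0,0,0],[0,0,0],[0,0,0],[0,0,0],[0,0,0],[0,0,0]]}' | grep -E 'posi|force'; for i in 1 2 3; do python3 -m creep '{"delta_pos":[[0.1,0,0],[0.2,0,0],[0.2,0,0]],"dr":[[0,0,0],[0,0,0],[0,0,0]]}' | grep -E 'posi|force';done
```

```text
position: [0.6094, 0.0663, 0.0788]
contact_force: [1.0, -0.1, -2.4]
position: [0.6098, 0.0663, 0.0772]
contact_force: [-0.2, 0.4, -1.4]
position: [0.6098, 0.0663, 0.0751]
contact_force: [-0.4, -0.4, -1.7]
position: [0.6098, 0.0663, 0.0731]
contact_force: [0.7, -0.9, -1.5]
```

```bash
for i in 1 2 3 4; do python3 -m creep '{"delta_pos":[[0.1,0,0],[0.2,0,0],[0.2,0,0]],"dr":[[0,0,0],[0,0,0],[0,0,0]]}' | grep -E 'clock|posi|force';done
```

```text
clock: 14.3
position: [0.6098, 0.0663, 0.0711]
contact_force: [-0.4, 1.2, -1.4]
clock: 14.6
position: [0.6101, 0.0663, 0.0696]
contact_force: [-0.2, 1.2, 1.4]
clock: 14.9
position: [0.6101, 0.0663, 0.0675]
contact_force: [-0.3, 1.2, 2.5]
clock: 15.2
position: [0.6101, 0.0664, 0.0655]
contact_force: [-0.9, 0.8, 5.0]
```

```bash
python3 -m creep '{"delta_pos":[[0.1,0,0],[0.2,0,0],[0.2,0,0],[0.2,0,0]],"dr":[[0,0,0],[0,0,0],[0,0,0],[0,0,0]]}' | grep -E 'clock|posi|force'; python3 -m creep '{"delta_pos":[[0.1,0,0],[0.17,0,0],[0.17,0,0]],"dr":[[0,0,0],[0,0,0],[0,0,0]]}' | grep -E 'clock|posi|force'
python3 -c "
from h import *
a=[]
for i in range(6): grab('top'); s=manip.get_state(); a.append(np.r_[s['position'],s['contact_force'],s['moment']])
print(np.mean(a,0).round(4))
print(s['qpos'].round(3))"; python3 look.py s6
```

```text
clock: 15.6
position: [0.6101, 0.0664, 0.0635]
contact_force: [-1.7, 1.6, 5.7]
clock: 15.9
position: [0.6101, 0.0664, 0.062]
contact_force: [-1.7, 1.6, 5.9]
[ 0.6101  0.0664  0.0621 -1.0993  0.7828  6.1023  0.102   0.2198  0.0137]
[-0.005  0.466  1.658  0.     1.017  0.158]
[-0.005  0.466  1.658  0.     1.017  0.158] [0.61015357 0.06638564 0.06207122] yaw hook -99.34169524172708 F [-1.65071242  1.66909545  5.82828727] M [0.13465561 0.19925705 0.01950318]
tcp px 328 204
nut 54 y [-0.0198 -0.0004  0.0112] z [-0.0328  0.0149  0.054 ]
gap 215 y [-0.0197 -0.0111  0.019 ] z [-0.0534  0.0148  0.0582]
arm 75 y [-0.0109 -0.0034  0.0089] z [0.0043 0.022  0.0443]
```

Spring force ≈7.6 N (about 8 mm compression). Press 0.5 mm more, then start the clockwise turn about the hook axis (3 mm along tool z from TCP).

```bash
python3 -m creep '{"delta_pos":[[0.05,0,0],[0.05,0.04,0],[0.05,0.08,0.01],[0.05,0.11,0.02],[0.05,0.15,0.04],[0.05,0.18,0.06],[0.05,0.21,0.09],[0.05,0.21,0.09]],"dr":[[0,0,0],[0.13,0,0],[0.26,0,0],[0.39,0,0],[0.52,0,0],[0.65,0,0],[0.785,0,0],[0.785,0,0]]}'; python3 -c "
from h import *
s=manip.get_state();print(s['qpos'].round(3),s['moment'])"
```

```text
clock: 17.05
position: [0.6128, 0.0649, 0.0618]
ee_rot: [0.216, 0.674, 0.216, -0.673]
contact_force: [0.4, -0.9, 6.1]
width: 0.0094
[-0.007  0.469  1.654 -0.     1.017  0.943] [-0.02812832  0.08764186 -0.0530854 ]
```

```bash
python3 -m creep '{"delta_pos":[[0,0.04,0],[0,0.08,0.01],[0,0.11,0.02],[0,0.15,0.04],[0,0.18,0.06],[0,0.21,0.09],[0,0.21,0.09],[0,0.21,0.09]],"dr":[[0.13,0,0],[0.26,0,0],[0.39,0,0],[0.52,0,0],[0.65,0,0],[0.785,0,0],[0.785,0,0],[0.785,0,0]]}'; python3 -c "
from h import *
a=[]
for i in range(6): grab('top'); s=manip.get_state(); a.append(np.r_[s['position'],s['contact_force'],s['moment']])
print(np.mean(a,0).round(4))
print(s['qpos'].round(3))"; python3 look.py s7
```

```text
clock: 17.85
position: [0.6126, 0.063, 0.0616]
ee_rot: [-0.058, 0.705, -0.057, -0.705]
contact_force: [-1.0, 0.6, 6.5]
width: 0.0092
[ 0.6126  0.063   0.0616 -1.2701  0.8882  6.6641  0.1727  0.2528 -0.0294]
[-0.011  0.469  1.654  0.     1.018  1.722]
[-0.011  0.469  1.654  0.     1.018  1.722] [0.61260978 0.06298882 0.06164293] yaw hook -189.30288786901102 F [-0.82955533  0.96816724  6.14441504] M [ 0.15283668  0.25654795 -0.06377344]
tcp px 330 204
nut 62 y [-0.0174  0.0061  0.019 ] z [-0.01    0.0227  0.0259]
gap 108 y [-0.019   0.0052  0.0194] z [-0.0153  0.0159  0.0256]
arm 75 y [-0.0079  0.0046  0.012 ] z [0.0088 0.0245 0.0452]
```

View pics/s7c.png

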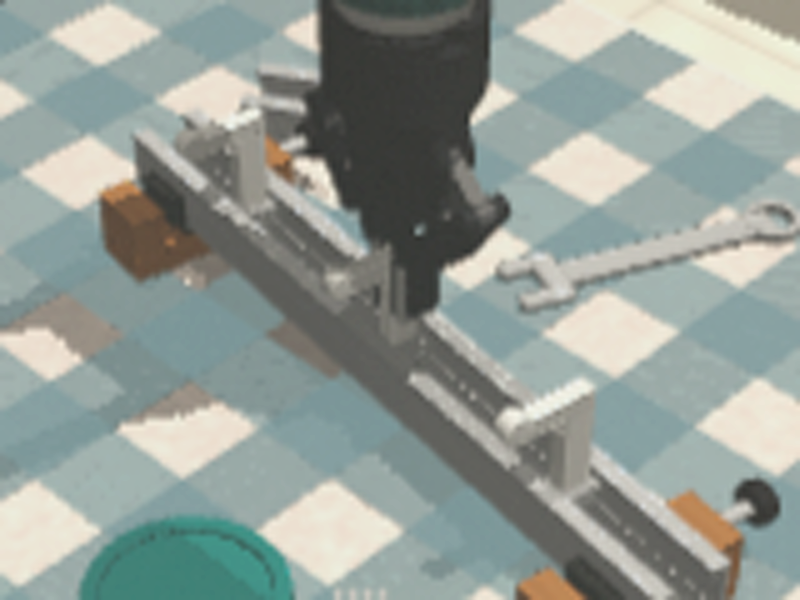

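The picture shows the hook turned parallel to the other two, tip (crop 340,285) toward the robot side. Forces are low. Let it rise slowly.

```bash
for i in 1 2 3 4; do python3 -m creep '{"delta_pos":[[-0.05,0,0],[-0.1,0,0],[-0.1,0,0]],"dr":[[0,0,0],[0,0,0],[0,0,0]]}' | grep -E 'clock|posi|force';done; python3 -c "
from h import *
a=[]
for i in range(4): grab('top'); s=manip.get_state(); a.append(np.r_[s['position'],s['contact_force'],s['moment']])
print(np.mean(a,0).round(4))"
```

```text
clock: 18.5
position: [0.6126, 0.063, 0.0626]
contact_force: [-0.7, 0.9, 6.0]
clock: 18.8
position: [0.6126, 0.063, 0.0635]
contact_force: [-0.8, 0.0, 6.2]
clock: 19.1
position: [0.6125, 0.063, 0.0643]
contact_force: [-0.5, 1.5, 3.7]
clock: 19.4
position: [0.6125, 0.063, 0.0651]
contact_force: [-0.0, 1.1, 3.9]
[ 0.6125  0.063   0.0651  0.3154  1.6892  3.8492  0.3487 -0.0108 -0.0097]
```

```bash
for i in 1 2; do python3 -m creep '{"delta_pos":[[-0.05,0,0],[-0.05,0,0],[-0.05,0,0]],"dr":[[0,0,0],[0,0,0],[0,0,0]]}' | grep -E 'clock|posi|force';done; python3 -c "
from h import *
a=[]
for i in range(4): grab('top'); s=manip.get_state(); a.append(np.r_[s['position'],s['contact_force'],s['moment']])
print(np.mean(a,0).round(4))"
```

```text
clock: 19.9
position: [0.6125, 0.0629, 0.0652]
contact_force: [1.5, 2.4, -0.6]
clock: 20.2
position: [0.6124, 0.0629, 0.0653]
contact_force: [4.2, 1.9, -8.0]
[ 6.1240e-01  6.2900e-02  6.5300e-02  4.5031e+00  2.4272e+00 -8.9698e+00
  4.9420e-01 -7.2340e-01 -8.8000e-03]
```

The nut has caught: TCP stopped at 65.3 mm and the force reversed to a pull. Take the pull off, let go.

```bash
python3 -m creep '{"delta_pos":[[0.07,0,0],[0.1,0,0],[0.1,0,0]],"dr":[[0,0,0],[0,0,0],[0,0,0]]}' | grep -E 'clock|posi|force'; python3 -m creep '{"delta_pos":[[0,0,0],[0,0,0],[0,0,0],[0,0,0],[0,0,0],[0,0,0]],"dr":[[0,0,0],[0,0,0],[0,0,0],[0,0,0],[0,0,0],[0,0,0]]}' -0.3
python3 -m creep '{"delta_pos":[[-1,0,0],[-2,0,0],[-4,0,0],[-7,0,0],[-10,0,0],[-13,0,0],[-13,0,0]],"dr":[[0,0,0],[0,0,0],[0,0,0],[0,0,0],[0,0,0],[0,0,0],[0,0,0]]}'
python3 -m creep '{"delta_pos":[[-3,0,-4],[-6,0,-8],[-6,0,-12],[-6,0,-16],[-6,0,-18],[-6,0,-18],[-6,0,-18]],"dr":[[0,0,0],[0,0,0],[0,0,0],[0,0,0],[0,0,0],[0,0,0],[0,0,0]]}'
```

```text
clock: 20.7
position: [0.6124, 0.0629, 0.0653]
contact_force: [3.8, 2.7, -5.5]
clock: 21.3
position: [0.6122, 0.0627, 0.0652]
ee_rot: [0.057, -0.705, 0.057, 0.705]
contact_force: [0.2, 0.2, -0.6]
width: 0.0299
clock: 22.0
position: [0.6155, 0.0628, 0.2013]
ee_rot: [-0.058, 0.709, -0.057, -0.701]
contact_force: [-0.3, -0.4, 0.6]
width: 0.0298
clock: 22.7
position: [0.7894, 0.0338, 0.2542]
ee_rot: [0.057, -0.704, 0.057, 0.706]
contact_force: [-0.0, 0.0, -0.7]
width: 0.0295
```

```bash
cat > chk.py <<'E'
from h import *
c=np.array([.60481,.06456]);x=np.array([.9869,-.1613]);y=np.array([.1613,.9869])
for n in('side','top'):
    im=grab(n,n+'9.png');Q=pts(im);s=(Q[...,:2]-c)@x;t=(Q[...,:2]-c)@y;z=Q[...,2]
    for t0 in(-.128,0,.128):
        k=(np.abs(t-t0)<.035)&(np.abs(s+.01)<.05)&(z>.088)&(z<.115);q=np.c_[s[k],t[k],z[k]]
        if len(q)>8:
            r=cv2.minAreaRect(q[:,:2].astype(np.float32));print(n,t0,len(q),np.percentile(q,[2,98],axis=0).round(4).tolist(),np.median(q[:,2]).round(4),np.array(r[0]).round(4),np.array(r[1]).round(4),round(r[2],1))
im=cv2.imread('pics/side9.png')[130:280,250:450];cv2.imwrite('pics/s9c.png',np.clip(cv2.resize(im,(800,600),interpolation=cv2.INTER_CUBIC)*1.4,0,255).astype(np.uint8))
E
python3 chk.py
```

```text
side -0.128 150 [[-0.0366, -0.1355, 0.0891], [0.011, -0.125, 0.1054]] 0.1009 [-0.0125 -0.1304] [0.0116 0.0514] 87.7
side 0 132 [[-0.0359, -0.0071, 0.0896], [0.0125, 0.0039, 0.1065]] 0.1003 [-0.0118 -0.0014] [0.0516 0.0125] 1.4
side 0.128 118 [[-0.0366, 0.119, 0.0884], [0.0103, 0.1309, 0.106]] 0.1004 [-0.0131  0.1248] [0.049  0.0129] 0.2
top -0.128 62 [[-0.0399, -0.1325, 0.0932], [0.0067, -0.1227, 0.1085]] 0.1022 [-0.0165 -0.1278] [0.047  0.0103] 0.0
top 0.128 63 [[-0.04, 0.123, 0.0941], [0.007, 0.1327, 0.1097]] 0.1026 [-0.016   0.1278] [0.0099 0.0487] 89.6
```

View pics/s9c.png

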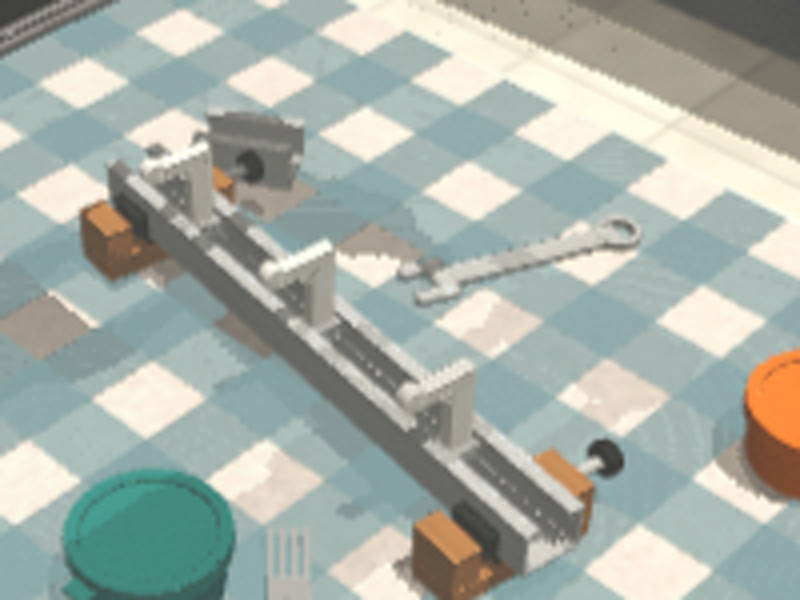

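The picture shows three parallel hooks in the channel, the new one (crop 300,280) midway and at the same height, with the bystanders clear. Handing in.

```bash
python3 -c "
from h import *
print(manip.get_state()['clock'],manip.sign_off())"
```

```text
the job is handed in; nothing more can be done
22.8 None
```

The loose hook is fitted and caught in the channel, midway between the other two and pointing the same way. I handed the job in at 22.8 s; it reports no verdict.

**What I did:**
- I gripped the hook by its shank and carried it over the rail lengthwise.
- I felt both sides of the slot with the spring foot, at x ≈ 0.6077 and 0.6123, and centred on 0.610.
- I pressed the nut down with about 8 N, turned it 90° clockwise and let it rise until the lips held it. The tool stopped at 65.3 mm and the force reversed to a pull of about 7 N.
- I took off part of that pull, opened the fingers and backed away.

**Last checks (side camera):**
- **Position:** the hook is about 1.4 mm from midway between the other two.
- **Height:** its top is at 100 mm, against 100 to 101 mm for the other two.
- **Direction:** it is parallel to them within about 4°, about the scatter of the measurement, and the limit is 6.9°.
- **Bystanders:** the wrench, offcut, fork, teal box and orange box look undisturbed in the last picture. I did not measure them, and the carrier and cup were outside that crop.

**Disagreements and gaps:**
- The two cameras differed by 3 to 5 mm on the channel's sideways position and on how the hook sat in the grip. I used touch for the slot. For the grip I took a 3 mm offset, a compromise between the cameras, and the sideways force stayed within about 1.5 N during the turn.
- The arm blocked the top camera's view of the new hook, so the final check rests on the side view alone.

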